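# Peg the table easel and stand the painting on it

### The job

One support peg of the table easel has been taken out. Push the loose peg fully home, round end first, into the empty hole level with the peg that is still in, then take the finished blue-edged painting from the drying rack and set it down gently on the two pegs, in the middle, painted side to the front and leaning back against the posts. Leave the blank canvas, the paint tube, the brush jar and the thinner bottle as they stand.

Things in the scene. Friction and masses are not known exactly. Their poses are not given: they have to be found in the camera images.
- hole (a point): Centre of the front mouth of the empty 16 mm through hole to be used: the middle one, 80 mm up, in the easel post that lacks its peg (left or right, it varies). x: into the hole, square to the posts' front faces, which lie at x = 0 (slopes down 0.21 rad); y: level, to the left as seen from the robot; z: up along the post.
- easel_seat (a point): Point in the plane of the posts' front faces, midway between the posts, level with the pegs' upper faces (11 mm above the hole along z). Axes as hole. The posts end 124 mm above it along z. Between them (88 mm clear) the easel is open save for a crossbar 46 to 72 mm above this point and a low one, both 8 to 26 mm behind the front plane.
- easel: Small beech table easel, fixed to the table. Origin on the table 25 mm under the foot of the posts' front faces; x to its back. Two posts 32 mm wide, 28 mm thick, 215 mm long, 120 mm apart between centres, lean back 0.21 rad; each has three 16 mm holes with brass eyelets 45, 80 and 115 mm up. Skids 22 mm high reach 50 mm in front; two prop struts behind.
- set_peg_mid (a point): Centre of the square part of the peg that is still in the other post (same shape as the loose peg, fixed). It stands out 85 mm from the post. Axes as peg_mid.
- peg_mid (a point): Centre of the square part of the loose walnut peg: 22 x 22 mm, 85 mm long, then a round 14 mm tenon 40 mm long (tip chamfered 3 mm); about 50 g. x: towards the tenon; z: up. It lies level on the sketch-book. Fully home, its shoulder meets the post's face, so this centre is 42.5 mm before the hole's mouth; let go there it sags slightly and stays.
- sketchbook_top (a point): Centre of the top face of a black sketch-book, 210 (x) x 297 (y) x 10 mm, fixed to the table, top 10 mm above it.
- painting_mid (a point): Centre of the finished painting: rigid canvas 140 wide (y) x 140 high (z) x 19 mm thick (x), about 160 g, landscape with orange sun, bright blue edges (blue from above). Stands upright in one of the rack's two slots, painted side to the robot. x: from painted face to back; z: up. Standing on the pegs, its centre is 70 mm above and 9.5 mm in front of easel_seat.
- painting_face (a point): Centre of the painting's painted face, 9.5 mm in front of painting_mid.
- painting: The same painting; origin in the middle of its lower edge face; axes as painting_mid.
- peg: The same loose peg; origin 11 mm below peg_mid.
- blank_mid (a point): Centre of the blank white canvas, same size and axes as the painting, in the rack's other slot, 80 mm from the painting between centres. Leave it.
- rack_base (a point): Middle of the top of the drying rack's plywood base, 190 (x) x 160 (y) x 15 mm, fixed, top 15 mm above the table. Two slots, 40 mm either side along x, each between four 10 mm dowels 60 mm tall, 17 mm before and behind the slot's middle and 48 mm to either side. The canvases stand on the base.
- tube_mid (a point): Middle of a red-labelled paint tube, about 125 x 36 x 23 mm, lying along its x on the sketch-book. Leave it.
- jar_mid (a point): Middle of a white pot 72 mm wide and 95 mm high with four brushes that reach 210 mm above the table; stands beside and behind the easel. Leave it. Its axis is z.
- thinner_mid (a point): Middle of a brown glass bottle, 68 mm wide and 170 mm high, on the other side of the easel. Leave it. Its axis is z.

How it is judged:
By the outcome, as a careful person would: the job done as asked, in the order asked, and still so for the second after the job is handed in, with the robot touching nothing.
It also fails if it takes over 64 s, if anything falls off the work surface, if the arm or the gripper's body presses on something with over 40 N, if the wrist force passes 120 N, or if a joint passes its speed limit or range.

### The arm

A 6-joint arm with a two-finger parallel gripper is mounted at the origin on the work surface. World frame = base frame: x ahead of the robot, y to its left, z up, the work surface at z = 0. Lengths are in m, angles in degrees, forces in N, time in s.
With the tool pointing down it reaches from about 0.375 to 0.825 m from the base axis. Payload 5.5 kg.
Tool frame: the origin (TCP) lies between the finger pads; the fingertips stand 22 mm ahead of it and the grasp point (between the pads) lies 3 mm ahead of it (arm.tips_ahead is the distance from the TCP to the fingertips, in m); z points along the fingers, y is the line along which they close (so a half turn about z gives the same grasp; the last joint's range is limited). The gripper opens to 85 mm and grips with 20 to 120 N. Pads are 22 mm wide; open, the fingers measure 114 mm over their backs; the gripper's body (76 mm by 85 mm) begins 54 mm behind the grasp point. The pads swing forward as they close: fully open they stand 13 mm farther back than shut.
Start: joints at [-67.953, 17.962, -2.699, 69.339, 0, 90], TCP at [0.225, -0.556, 0.253] pointing down, gripper open.
Joint ranges: [-152.73, 152.73], [-39.44, 99.34], [-58.76, 71.6], [-118.89, 123.64], [-81.53, 83.1], [-180, 180]. Speed limits (degrees/s): [136.94, 136.94, 172.46, 180, 180, 180].

### API

Orientations are given as [roll, pitch, yaw] about the fixed x, y, z axes, in that order (R = Rz(yaw) Ry(pitch) Rx(roll)).
In Python, from plant import arm, solver, optics, monitor gives the robot as it stands. Calls block until the motion is done:
- arm.move_pose(position, orientation): joint-space move of the TCP to a pose.
- arm.move_l(position, rotation=None, feed=0.15): straight line of the TCP; rotation=None keeps the orientation; feed is the mean speed in m/s.
- arm.set_joints(angles): joint-space move.
- arm.open_jaws() and arm.close_gripper(f_grip=None): open the fingers fully, or close them until they stop; f_grip is the grip in N (None keeps the last).
- arm.hold(seconds).
- solver.inverse_kinematics(position, orientation): joint angles nearest the present ones, or None.
- optics.capture(name): name is "scene" or "top" or "wrist"; returns a dict with "pixels" (420x560x3 uint8, blue, green, red), "K" (3x3 intrinsics, pixels), "R" (3x3) and "t" (3): a world point X has camera coordinates R X + t; the wrist camera has in their place "tool_from_camera" (4x4, takes a point from camera to tool coordinates, whose origin is the TCP and whose axes are the flange's). Camera axes: x right, y down, z forward; pixel columns grow to the right and rows downward; lengths in m; the calibration is good to about 2 mm. A picture is of the moment at which its call begins: read the wrist's pose just before it. There is no depth.
A pose or a line that the arm cannot do raises arm.Unreachable and nothing moves.
- arm.job_done(): hands the job in; it is judged then, once.
Readings, each from a call of its own:
- monitor.read_clock(): time.
- monitor.read_joint_positions(): joint angles.
- monitor.read_joint_vel(): joint speeds.
- monitor.read_tau(): joint torques, N m.
- monitor.read_ee_pos(): TCP position.
- monitor.read_orientation(): TCP orientation.
- monitor.read_wrist_force(): force on the tool from outside, world axes, zero at the start.
- monitor.read_moment(): the same for the moment, N m.
- monitor.read_finger_gap(): finger opening in m.
- monitor.read_grasp_force(): force on a finger pad.
Only numpy, scipy, OpenCV 4.12 (cv2) and the standard library are available. Lean on these libraries where they do the work, as an engineer would, in place of code of your own. Each camera call takes 0.05 s, during which the arm holds its last target. There are 200 camera calls.

## Working session

There is one attempt and no reset: what is moved stays moved. The work goes in short steps, each a Python script; the robot and the scene stay as the last script left them, time stands still between calls to the robot, and variables do not carry over. Pictures are saved under pics/ and viewed, at most 12 in all, crops included, and the job is handed in when it is done.

```bash
ls; mkdir -p pics
python3 - <<'E'
from plant import arm, solver, optics, monitor
import cv2,pickle
d={}
for n in ("scene","top"):
    c=optics.capture(n); d[n]=c; cv2.imwrite(f"pics/{n}0.png",cv2.resize(c["pixels"],(784,588),interpolation=cv2.INTER_CUBIC))
    print(n,c["K"].tolist(),(-c["R"].T@c["t"]).round(3),c["R"].round(3).tolist())
pickle.dump(d,open("cap0.pkl","wb"))
E
```

```text
pics
scene [[499.8846067600575, 0.0, 269.05765180423646], [0.0, 499.8846067600575, 206.03915442126058], [0.0, 0.0, 1.0]] [1.233 0.211 1.12 ] [[-0.23, 0.973, -0.014], [0.814, 0.185, -0.55], [-0.533, -0.138, -0.835]]
top [[546.8252416076417, 0.0, 277.8821877779367], [0.0, 546.8252416076417, 202.7913170043572], [0.0, 0.0, 1.0]] [0.48  0.024 1.505] [[-0.024, -1.0, -0.01], [-0.998, 0.024, -0.049], [0.05, 0.009, -0.999]]
```

View pics/scene0.png

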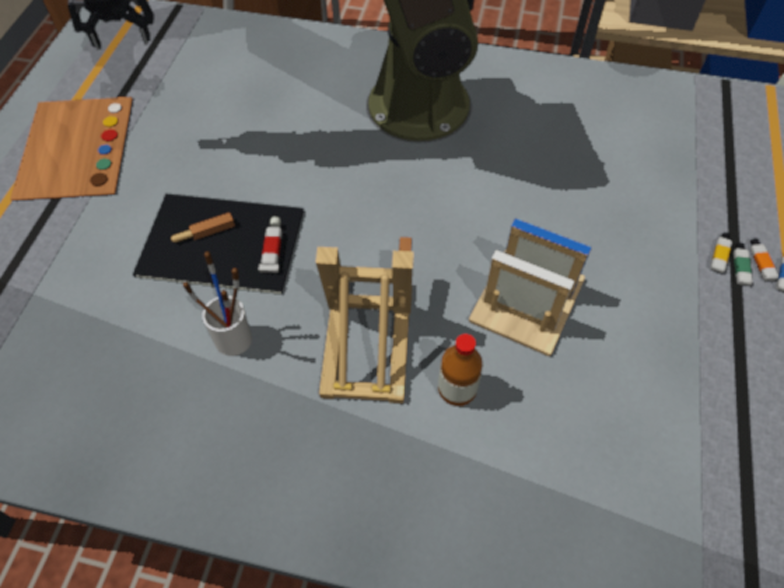

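View pics/top0.png

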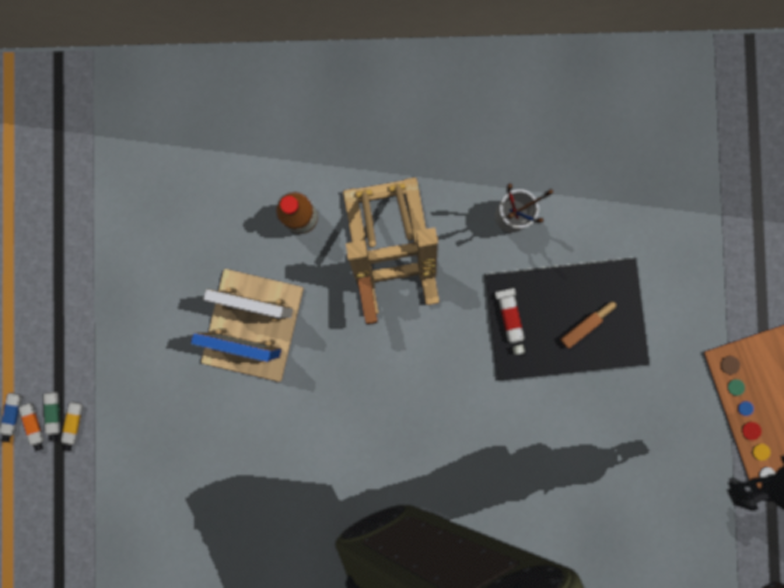

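Top view: the right-hand post lacks its peg. The loose peg runs from (567,341) to its tenon tip at (613,307). The blue painting is in the front slot, top edge (194,342)–(278,352), with the white blank behind it. Left post with its peg tops out near (360,255), right post near (428,240).

```bash
cat > h.py <<'E'
from plant import arm, solver, optics, monitor
import numpy as np, cv2, pickle
from scipy.spatial.transform import Rotation as Ro
from scipy.optimize import least_squares
def cap(n):
    if n=="wrist":
        p=np.array(monitor.read_ee_pos()); o=monitor.read_orientation()
        c=optics.capture(n); T=np.array(c["tool_from_camera"]); Rt=Ro.from_euler('xyz',o,degrees=True).as_matrix()
        Rc=Rt@T[:3,:3]; C=Rt@T[:3,3]+p; c["R"]=Rc.T; c["t"]=-Rc.T@C
        return c
    return optics.capture(n)
def at_z(c,uv,z):
    C=-c["R"].T@c["t"]; d=c["R"].T@np.linalg.inv(c["K"])@np.array([uv[0],uv[1],1.]); return C+d*(z-C[2])/d[2]
def proj(c,X):
    q=(np.atleast_2d(X)@np.array(c["R"]).T+c["t"])@np.array(c["K"]).T; return q[:,:2]/q[:,2:]
def rpy(xa,za):  # tool axes -> rpy
    xa=np.array(xa,float);za=np.array(za,float);za/=np.linalg.norm(za);xa-=za*(xa@za);xa/=np.linalg.norm(xa)
    return Ro.from_matrix(np.c_[xa,np.cross(za,xa),za]).as_euler('xyz',degrees=True)
E
python3 - <<'E'
from h import *
d=pickle.load(open("cap0.pkl","rb")); t=d["top"]
for nm,uv,z in [("pegrear",(567,341),.021),("tip",(613,307),.021),("book c",(567,320),.01),("paintL",(194,342),.155),("paintR",(278,352),.155),("postLtop",(360,257),.23),("postRtop",(428,240),.23),("setpegend",(370,318),.1),("skidR front",(432,303),.022),("easel backL",(345,190),.01),("easel backR",(417,180),.01),("bottle",(289,204),.17),("jar",(520,210),.095)]:
    print(nm,at_z(t,np.array(uv)/1.4,z).round(3))
c=cap("wrist"); print(np.array(c["tool_from_camera"]).round(3).tolist(),c["K"][0][0],arm.tips_ahead,monitor.read_clock(),monitor.read_orientation())
E
```

```text
pegrear [ 0.435 -0.303  0.021]
tip [ 0.499 -0.394  0.021]
book c [ 0.476 -0.307  0.01 ]
paintL [0.453 0.382 0.155]
paintR [0.432 0.234 0.155]
postLtop [0.59  0.083 0.23 ]
postRtop [ 0.615 -0.032  0.23 ]
setpegend [0.488 0.073 0.1  ]
skidR front [ 0.515 -0.045  0.022]
easel backL [0.742 0.119 0.01 ]
easel backR [ 0.758 -0.023  0.01 ]
bottle [0.691 0.208 0.17 ]
jar [ 0.681 -0.209  0.095]
[[0.001, -0.95, -0.312, 0.08], [1.0, 0.001, -0.0, -0.001], [0.0, -0.312, 0.95, -0.12], [0.0, 0.0, 0.0, 1.0]] 316.17765549638557 0.022 0.15 [-1.79922284e+02 -2.10964620e-03  2.20492163e+01]
```

Run:
```python
from h import *
yaw=lambda a:np.array([np.cos(np.radians(a)),np.sin(np.radians(a)),0])
def go(p,o):
    print("q",np.round(solver.inverse_kinematics(p,o),1)); arm.move_pose(p,o); return cap("wrist")
c1=go([.467,-.345,.16],rpy(-yaw(-55),[0,0,-1]))
ex=yaw(12); s,co=np.sin(.44),np.cos(.44); tz=ex*s-np.array([0,0,co])
c2=go(np.array([.565,.015,.105])-.14*tz,rpy(-ex*co-np.array([0,0,s]),tz))
pickle.dump((c1,c2),open("cap1.pkl","wb"))
cv2.imwrite("pics/w1.png",c1["pixels"]); cv2.imwrite("pics/w2.png",cv2.resize(cv2.rotate(c2["pixels"],cv2.ROTATE_180),(784,588),interpolation=cv2.INTER_CUBIC))
print(monitor.read_clock())
```

```text
q [-36.5  18.9 -13.9  57.2   0.   18.5]
q [ -3.7 -10.1 -41.5  34.3   6.6 -14.3]
2.8583
```

View pics/w1.png

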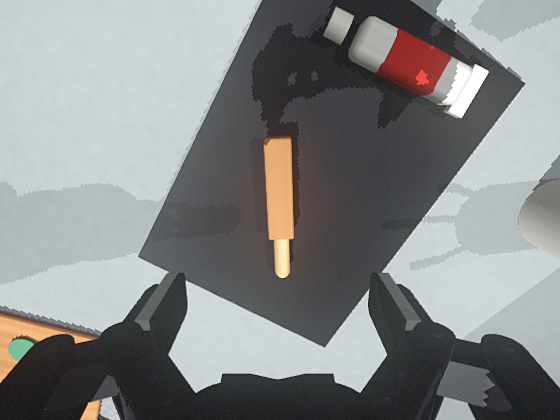

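View pics/w2.png

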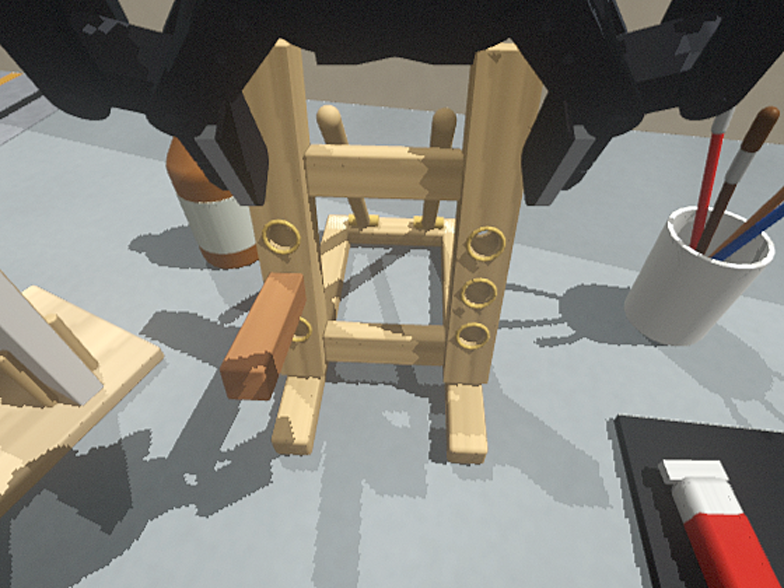

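Wrist views. The peg on the book has its rear end at (278,137) and tenon tip at (283,278). In the flipped easel view the right post's eyelets are at (487,243), (479,293) and (473,335), and the left top one is at (281,237). The middle right hole is empty and nothing stands in front of it.

```bash
cat >> h.py <<'E'
def fillbox(m,c,P):
    cv2.fillConvexPoly(m,cv2.convexHull(np.round(proj(c,P)*16).astype(np.int32)),255,cv2.LINE_AA,4)
def pegpts():
    a=np.array(np.meshgrid([-.0425,.0425],[-.011,.011],[-.011,.011])).reshape(3,-1).T
    th=np.linspace(0,6.283,17)[:-1]
    t=np.vstack([np.c_[np.full(16,x),r*np.cos(th),r*np.sin(th)] for x,r in((.0425,.007),(.0795,.007),(.0825,.005))])
    return a,t
def easel_RT(p):
    c,s=np.cos(p[2]),np.sin(p[2]); Rz=np.array([[c,-s,0],[s,c,0],[0,0,1]])
    Rt=Rz@Ro.from_euler('y',.21).as_matrix()   # hole axes
    return Rt,np.array([p[0],p[1],.025])        # origin: foot front, mid
E
python3 - <<'E'
from h import *
from scipy.optimize import minimize
c1,c2=pickle.load(open("cap1.pkl","rb"))
im=c1["pixels"].astype(int); b,g,r=im[...,0],im[...,1],im[...,2]
m=((r-b>30)&(r>110)).astype(np.uint8)*255
k=np.zeros_like(m);k[125:285,250:310]=255;m&=k; m=cv2.morphologyEx(m,cv2.MORPH_CLOSE,np.ones((3,3)))
print("mask",cv2.boundingRect(m),(m>0).sum())
A,T=pegpts()
def cost(p):
    R=Ro.from_euler('z',p[2]).as_matrix(); q=np.zeros_like(m)
    for P in(A,T): fillbox(q,c1,P@R.T+[p[0],p[1],.021])
    return np.abs(q.astype(float)-m).sum()/255
p0=[.46,-.335,np.radians(-55)]
best=min((minimize(cost,[p0[0]+dx,p0[1]+dy,p0[2]],method='Nelder-Mead',options=dict(initial_simplex=np.array([p0[0]+dx,p0[1]+dy,p0[2]])+np.array([[0,0,0],[.01,0,0],[0,.01,0],[0,0,.08]]),xatol=1e-5,fatol=.5)) for dx in(-.01,0,.01) for dy in(-.01,0,.01)),key=lambda r:r.fun)
print("peg",best.x.round(4),np.degrees(best.x[2]).round(2),best.fun)
uv=np.array([(487,243),(479,293),(473,335),(281,237)],float); uv=np.array([559,419])-(uv/1.4-.15)
P=np.array([(0,-.06,.115),(0,-.06,.08),(0,-.06,.045),(0,.06,.115)])
def f(p):
    R,t=easel_RT(p); return (proj(c2,P@R.T+t)-uv).ravel()
e=least_squares(f,[.55,.015,.2]); print("easel",e.x.round(4),np.degrees(e.x[2]).round(2),e.fun.round(2))
R,t=easel_RT(e.x); print("hole",(R@[0,-.06,.08]+t).round(4))
np.savez("est.npz",peg=best.x,easel=e.x)
E
```

```text
mask (263, 137, 31, 141) 3349
peg [ 0.4583 -0.3313 -0.9204] -52.74 294.63529411764705
easel [0.5537 0.0211 0.1626] 9.31 [ 0.33 -0.15 -0.24  0.31 -0.08 -0.2  -0.05  0.02]
hole [ 0.5799 -0.0354  0.1032]
```

Run:
```python
from h import *
p=np.load("est.npz")["peg"]; px=np.array([np.cos(p[2]),np.sin(p[2]),0]); up=np.array([0,0,1.])
a=np.radians(15); tz=px*np.sin(a)-up*np.cos(a); tx=-(px*np.cos(a)+up*np.sin(a)); o=rpy(tx,tz)
G=np.array([p[0],p[1],.025])-.02*px
tcp=G-tz*(.0370-.025)/np.cos(a)
arm.move_pose(tcp-.07*tz,o); arm.move_l(tcp,feed=.12)
print("tcp",monitor.read_ee_pos(),arm.tips_ahead,np.round(monitor.read_wrist_force(),1))
arm.close_gripper(60); print("gap",monitor.read_finger_gap(),monitor.read_grasp_force(),np.round(monitor.read_wrist_force(),1))
arm.move_l(tcp+.10*up,feed=.2)
c=cap("wrist"); pickle.dump(c,open("cap2.pkl","wb")); cv2.imwrite("pics/w3.png",c["pixels"])
print("gap",monitor.read_finger_gap(),monitor.read_clock())
```

```text
tcp [ 0.44468198 -0.31272089  0.03752033] 0.022 [ 0.  -0.8  0.7]
gap 0.020361360617196844 60.071940422058105 [-0.8  1.6  5.5]
gap 0.0205670454428623 6.1667
```

View pics/w3.png

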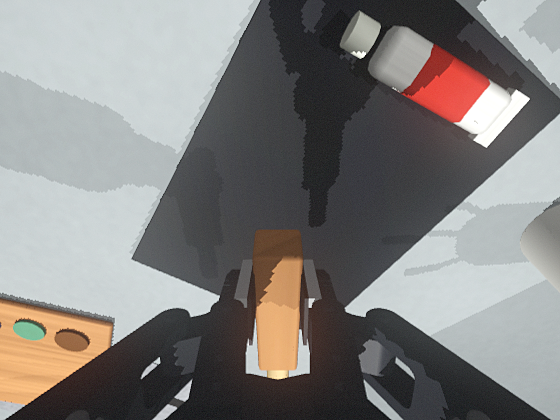

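The peg is held between the pads. Its body is centred at columns 254–301, rear edge at row 230, shoulder edge near row 370 (columns 260–298). I'll compare that with the predicted in-hand pose.

Run:
```python
from h import *
c=pickle.load(open("cap2.pkl","rb")); p=np.load("est.npz")["peg"]
a=np.radians(15); k=.012/np.cos(a)
# tool coords from peg coords: tool x = -(cos px + sin up), y , z
px=np.array([-np.cos(a),0,np.sin(a)]); up=np.array([-np.sin(a),0,-np.cos(a)]); py=np.cross(up,px)
R=np.c_[px,py,up]; g=np.array([0,0,k]); o=g+.02*px-.004*up
c0=dict(K=c["K"]); T=np.linalg.inv(np.array(c["tool_from_camera"])); c0["R"]=T[:3,:3]; c0["t"]=T[:3,3]
A,_=pegpts(); np.savez("inhand.npz",R=R,o=o)
for q,uv in zip(A,proj(c0,A@R.T+o)): print((q*1000).round(1),uv.round(1))
print("tenon",proj(c0,np.array([[.0425,.007,.0],[.0425,-.007,0]])@R.T+o).round(1))
im=c["pixels"].astype(int); m=(im[...,2]-im[...,0]>45)
for r in (225,230,235,245,260,300,340,360,366,369,372,376): 
    x=np.where(m[r,235:325])[0]+235; print(r,(x.min(),x.max()) if len(x) else None,im[r,278].tolist())
```

```text
[-42.5 -11.  -11. ] [254.  232.1]
[-42.5 -11.   11. ] [250.6 263.3]
[ 42.5 -11.  -11. ] [259.3 341.4]
[ 42.5 -11.   11. ] [257.4 375.8]
[-42.5  11.  -11. ] [299.9 232.2]
[-42.5  11.   11. ] [302.9 263.3]
[ 42.5  11.  -11. ] [294.5 341.5]
[42.5 11.  11. ] [296.2 375.8]
tenon [[288.6 357.8]
 [265.1 357.8]]
225 None [71, 67, 67]
230 (np.int64(258), np.int64(296)) [48, 70, 101]
235 (np.int64(255), np.int64(299)) [44, 67, 97]
245 (np.int64(254), np.int64(301)) [39, 62, 90]
260 (np.int64(253), np.int64(302)) [50, 72, 101]
300 (np.int64(256), np.int64(299)) [101, 152, 208]
340 (np.int64(257), np.int64(297)) [123, 180, 237]
360 (np.int64(258), np.int64(296)) [123, 181, 240]
366 (np.int64(259), np.int64(296)) [124, 183, 240]
369 (np.int64(260), np.int64(295)) [123, 181, 238]
372 (np.int64(267), np.int64(287)) [180, 235, 255]
376 (np.int64(267), np.int64(287)) [179, 234, 255]
```

```bash
cat >> h.py <<'E'
def peg_tool(xm,dy=0,dz=0):
    """tool pose with the peg centre at hole-frame (xm,dy,dz)"""
    e=np.load("est.npz")["easel"]; R,t=easel_RT(e); ih=np.load("inhand.npz")
    Rt=R@ih["R"].T; return R@[xm,-.06+dy,.08+dz]+t-Rt@ih["o"], Ro.from_matrix(Rt).as_euler('xyz',degrees=True)
def fh():
    R,_=easel_RT(np.load("est.npz")["easel"]); return (R.T@np.array(monitor.read_wrist_force())).round(1)
E
python3 - <<'E'
from h import *
arm.move_pose(*peg_tool(-.1125)); f0=fh(); print("f0",f0)
for x in (-.088,-.082,-.076,-.070):
    arm.move_l(*peg_tool(x),feed=.05); f=fh()-f0; print(x,f)
    if abs(f[0])>8: break
c=cap("wrist"); cv2.imwrite("pics/w4.png",cv2.rotate(c["pixels"],cv2.ROTATE_180)); pickle.dump(c,open("cap3.pkl","wb"))
print(monitor.read_finger_gap(),monitor.read_clock())
E
```

```text
f0 [-0.3 -0.1 -0.7]
-0.088 [0.6 0.  0.4]
-0.082 [-0.1 -0.5 -0.6]
-0.076 [0.1 0.5 0.4]
-0.07 [ 0.  -0.2  0.3]
0.020355816955992416 8.6667
```

View pics/w4.png

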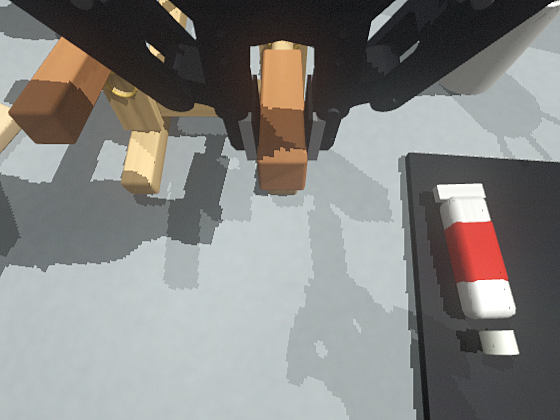

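The peg is still held square, and no contact force showed with the tip 12 mm past the mouth. The set peg is at (55,100) and the left skid at (145,170), consistent with the held peg being 120 mm to the right. The tip is in the hole, so I'll push home.

Run:
```python
from h import *
c=pickle.load(open("cap3.pkl","rb")); R,t=easel_RT(np.load("est.npz")["easel"])
print("setpeg end, pred", 559-proj(c,R@[-.085,.06,.08]+t)[0,0],419-proj(c,R@[-.085,.06,.08]+t)[0,1])
f0=np.zeros(3)
for x in [-.062,-.054,-.048]+list(np.arange(-.046,-.034,.001)):
    arm.move_l(*peg_tool(x),feed=.05); f=fh(); print(round(x,4),f,end=' ')
    if abs(f[0])>15 : break
print(monitor.read_finger_gap(),monitor.read_clock())
```

```text
setpeg end, pred 42.0333540975638 130.85021265619275
-0.062 [-0.  -1.  -1.1] -0.054 [ 0.5 -0.3 -0.2] -0.048 [ 0.8 -0.6  0.5] -0.046 [ 0.4 -1.9 -0.4] -0.045 [ 0.8 -0.8 -0.9] -0.044 [-0.9 -1.1 -0.6] -0.043 [-0.1 -0.8 -0.5] -0.042 [-0.6 -2.3 -0.1] -0.041 [-1.7 -2.4  1.1] -0.04 [-6.9 -2.1  3.3] -0.039 [-11.6  -1.6   6.8] -0.038 [-14.6  -1.2  10.1] -0.037 [-18.7  -1.3  11.9] 0.020659380439740048 12.05
```

Run:
```python
from h import *
arm.open_jaws(); print(fh())
pos=np.array(monitor.read_ee_pos()); Rt=Ro.from_euler('xyz',monitor.read_orientation(),degrees=True).as_matrix()
arm.move_l(pos-.1*Rt[:,2]-np.array([.03,0,0]),feed=.25); print(fh())
R,t=easel_RT(np.load("est.npz")["easel"]); ex=R[:,0]*[1,1,0]; ex/=np.linalg.norm(ex)
s,co=np.sin(.44),np.cos(.44); tz=ex*s-np.array([0,0,co])
arm.move_pose(R@[0,0,.085]+t-.15*tz,rpy(-ex*co-np.array([0,0,s]),tz)); c5=cap("wrist")
arm.move_pose([.4425,.308,.285],rpy([-.14,-.99,0],[0,0,-1])); c6=cap("wrist")
pickle.dump((c5,c6),open("cap5.pkl","wb"))
cv2.imwrite("pics/w5.png",cv2.rotate(c5["pixels"],cv2.ROTATE_180)); cv2.imwrite("pics/w6.png",c6["pixels"])
print(monitor.read_clock(),monitor.read_joint_positions())
```

```text
[ 0.1  0.7 -0.6]
[ 0.1  0.3 -0.4]
15.025 [ 3.47139523e+01  1.07431151e+01 -7.95480381e+00  7.13273177e+01
 -2.61891899e-02 -4.70880243e+01]
```

View pics/w5.png

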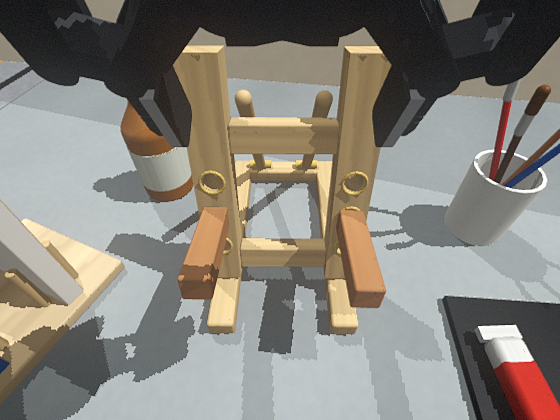

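View pics/w6.png

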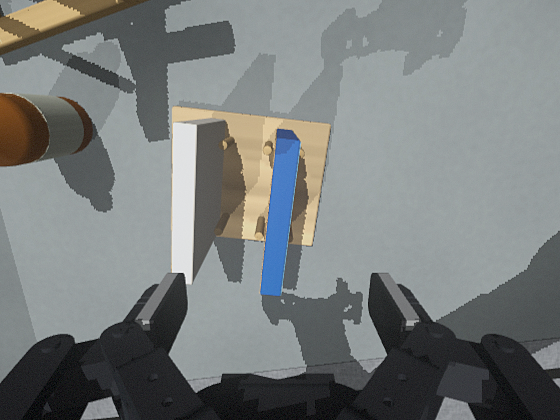

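Both pegs are home and level with each other: front ends at (197,285) and (365,290), with the new one sagging slightly. In the rack view the painting's blue top runs from about (287,138) to (271,295), and the blank stands to its left.

Run:
```python
from h import *
from scipy.optimize import minimize
c=pickle.load(open("cap5.pkl","rb"))[1]
im=c["pixels"].astype(int); m=((im[...,0]-im[...,2]>45)).astype(np.uint8)*255
k=np.zeros_like(m);k[120:305,250:310]=255;m&=k; print(cv2.boundingRect(m),(m>0).sum())
A=np.array(np.meshgrid([-.0095,.0095],[-.07,.07],[.015,.155])).reshape(3,-1).T
def cost(p):
    R=Ro.from_euler('z',p[2]).as_matrix(); q=np.zeros_like(m); fillbox(q,c,A@R.T+[p[0],p[1],0]); q[:120]=0
    return np.abs(q.astype(float)-m).sum()/255
p0=np.array([.4425,.308,-.14])
best=min((minimize(cost,p0+d,method='Nelder-Mead',options=dict(initial_simplex=p0+d+np.array([[0,0,0],[.008,0,0],[0,.008,0],[0,0,.06]]),xatol=1e-5,fatol=.5)) for d in np.array([[0,0,0],[.006,0,0],[-.006,0,0],[0,.006,0],[0,-.006,0]])),key=lambda r:r.fun)
p=best.x; print("painting",p.round(4),np.degrees(p[2]).round(2),best.fun)
R=Ro.from_euler('z',p[2]).as_matrix(); print(proj(c,A[[1,5,3,7]]@R.T+[p[0],p[1],0]).round(0).tolist(),A[[1,5,3,7]].tolist())
e=dict(np.load("est.npz")); e["paint"]=p; np.savez("est.npz",**e)
```

```text
(260, 129, 41, 167) 3790
painting [ 0.4429  0.3204 -0.2413] -13.83 344.38823529411764
[[300.0, 141.0], [281.0, 298.0], [275.0, 139.0], [260.0, 296.0]] [[-0.0095, -0.07, 0.155], [-0.0095, 0.07, 0.155], [0.0095, -0.07, 0.155], [0.0095, 0.07, 0.155]]
```

```bash
cat >> h.py <<'E'
def paint_tool(x,z,dy=0):
    """tool pose with the painting's back-bottom-middle at (x,dy,z) from easel_seat, easel axes"""
    R,t=easel_RT(np.load("est.npz")["easel"]); Rt=R@np.array([[0,-1,0],[-1,0,0],[0,0,-1.]])
    return R@np.array([x-.0095,dy,.091+z+.07])+t-.055*Rt[:,2], Ro.from_matrix(Rt).as_euler('xyz',degrees=True)
E
python3 - <<'E'
from h import *
for a in((-.03,.045),(0,0)): print(np.round(solver.inverse_kinematics(*paint_tool(*a)),1),paint_tool(*a)[0].round(3))
p=np.load("est.npz")["paint"]; y=np.array([-np.sin(p[2]),np.cos(p[2]),0]); o=rpy(-y,[0,0,-1]); g=np.array([p[0],p[1],.14])
arm.move_pose(g+[0,0,.06],o); arm.move_l(g,feed=.12); print(np.round(monitor.read_wrist_force(),1))
arm.close_gripper(45); print("gap",monitor.read_finger_gap(),np.round(monitor.read_wrist_force(),1))
arm.move_l(g+[0,0,.15],feed=.15); print("gap",monitor.read_finger_gap(),np.round(monitor.read_wrist_force(),1))
c=cap("wrist"); cv2.imwrite("pics/w7.png",c["pixels"]); pickle.dump(c,open("cap7.pkl","wb")); print(monitor.read_clock())
E
```

```text
[  3.1  24.4   9.8  87.4  -1.3 -96.1] [0.569 0.024 0.289]
[  3.3  27.5   7.9  82.4  -1.3 -95.9] [0.589 0.027 0.238]
[ 0.4 -0.1 -0.1]
gap 0.01880363463727832 [ 0.3 -0.3  1.1]
gap 0.018366606486073182 [-0.3 -0.4 -1.4]
17.925
```

View pics/w7.png

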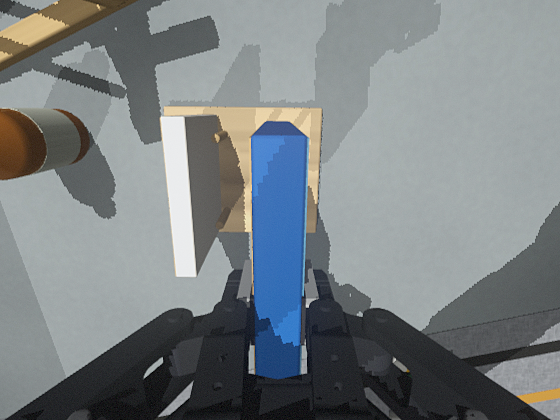

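The painting is held cleanly: top face from row 136 to about 378, centred at column 279. The blank is undisturbed.

Run:
```python
from h import *
c=pickle.load(open("cap7.pkl","rb")); T=np.linalg.inv(np.array(c["tool_from_camera"])); c0=dict(K=c["K"],R=T[:3,:3],t=T[:3,3])
print(proj(c0,[[.07+d,0,-.015] for d in(-.006,-.003,0,.003,.006)]).round(1)[:,1], proj(c0,[[-.07,0,-.015]]).round(1))
arm.move_pose(*paint_tool(-.03,.045)); f0=fh()
arm.move_l(*paint_tool(-.008,.012),feed=.12); print(f0,fh()-f0)
for x in np.arange(-.006,.008,.001):
    arm.move_l(*paint_tool(x,.008),feed=.05); f=fh()-f0; print(round(x,3),f,end=' ')
    if abs(f[0])>2.5: break
np.save("x.npy",[x,*f0]); print()
for z in np.arange(.006,-.010,-.001):
    arm.move_l(*paint_tool(x,z),feed=.03); f=fh()-f0; print(round(z,3),f,end=' ')
    if f[2]>2.5: break
print(monitor.read_finger_gap(),monitor.read_clock())
cv2.imwrite("pics/s8.png",cv2.resize(cap("scene")["pixels"][130:320,180:400],(800,690))[:600])
```

```text
[156.7 147.4 138.  128.4 118.7] [[274.8 449.2]]
[ 0.6 -0.  -1.4] [ 0.  -0.3  0.4]
-0.006 [0.6 0.8 0.2] -0.005 [-0.1  0.1 -0.7] -0.004 [ 0.6 -0.3 -0.5] -0.003 [-0.1  0.1  0.5] -0.002 [ 0.4 -0.1  0. ] -0.001 [-1.1  0.5 -0.3] 0.0 [-1.4  0.3  0.2] 0.001 [-0.5 -0.3  0.3] 0.002 [-4.7  0.1  1. ] 
0.006 [-5.6 -0.1  0.3] 0.005 [-6.1 -0.3  1.4] 0.004 [-6.9 -0.3  2. ] 0.003 [-6.2  0.6  2.6] 0.018409036308535444 22.8833
```

View pics/s8.png

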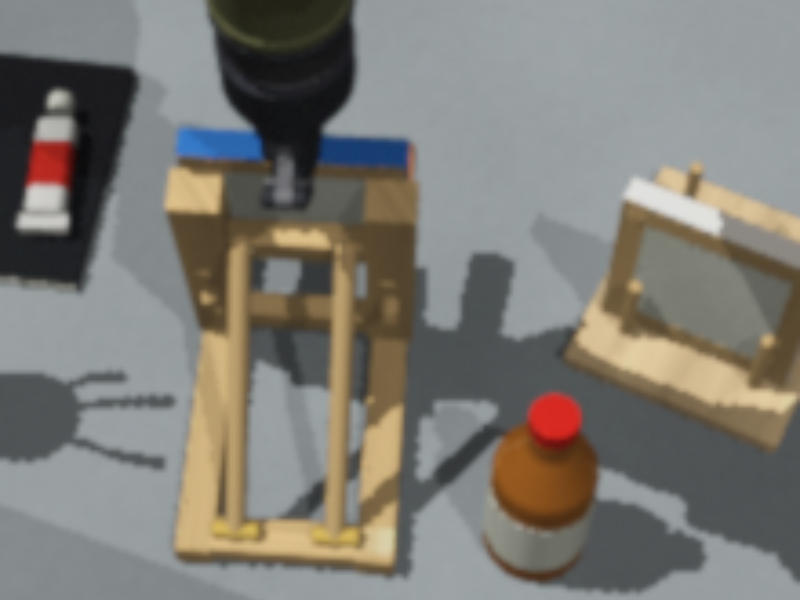

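The painting is seated against the posts and centred: blue edge at columns 177–412, posts at 167–417. The vertical reaction may just be post friction, so I'll ease off x and lower to real peg contact.

Run:
```python
from h import *
d=np.load("x.npy"); x=d[0]-.0025; f0=d[1:]
arm.move_l(*paint_tool(x,.004),feed=.03); print(fh()-f0)
for z in np.arange(.003,-.010,-.001):
    arm.move_l(*paint_tool(x,z),feed=.03); f=fh()-f0; print(round(z,3),f,end=' ')
    if f[2]>3: break
arm.hold(.2); print(fh()-f0,monitor.read_clock())
```

```text
[-0.6 -0.3  0.3]
0.003 [ 0.  -0.2 -0.1] 0.002 [-1.3  0.1  0.2] 0.001 [-1.  -0.6 -0.7] 0.0 [-0.3 -1.   3.7] [-1.1 -2.2  6.2] 24.3833
```

Run:
```python
from h import *
arm.open_jaws(); print(fh())
x=np.load("x.npy")[0]-.0025
arm.move_l(*paint_tool(x,.09),feed=.15); print(fh())
arm.move_pose([.40,.03,.36],rpy([-1,0,0],[.3,0,-1])); c=cap("wrist"); arm.hold(.3)
s=cap("scene"); pickle.dump((c,s),open("cap9.pkl","wb"))
a=cv2.rotate(c["pixels"],cv2.ROTATE_180)[100:,60:500]; b=s["pixels"][130:320,120:420]
w=lambda i:cv2.resize(i,(400,int(i.shape[0]*400/i.shape[1])))
a,b=w(a),w(b); h=max(a.shape[0],b.shape[0]); pad=lambda i:cv2.copyMakeBorder(i,0,h-i.shape[0],0,0,0)
cv2.imwrite("pics/f9.png",np.hstack([pad(a),pad(b)])); print(monitor.read_clock(),fh())
```

```text
[ 0.5 -0.1  0.3]
[-0.6 -0.3  0.8]
27.7417 [-0.6 -0.8 -0.5]
```

View pics/f9.png

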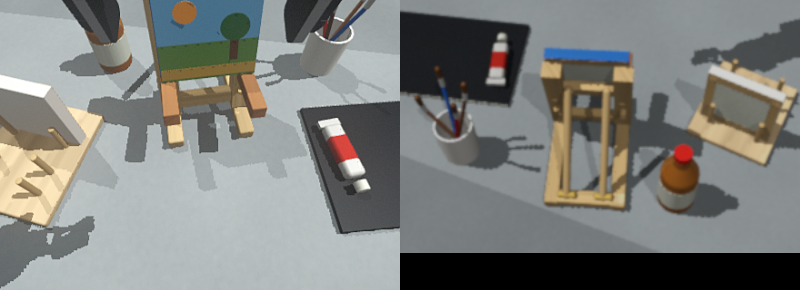

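The painting stands upright on both pegs at about (207,80), painted side to the front and centred against the posts. The blank, tube, jar and bottle are where they were.

```bash
python3 -c "
from h import *
print(arm.job_done())"
```

```text
the job is handed in; nothing more can be done
None
```

The peg is fully home, the painting rests centred on both pegs and leans back against the posts with its painted side to the front, and I handed the job in at about 28 s.

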